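Load the capacitor carrier in reverse order

ROBOT

A 6-joint arm with a two-finger parallel gripper is mounted at the origin on the work surface. World frame = base frame: x ahead of the robot, y to its left, z up, the work surface at z = 0. Lengths are in m, angles in degrees, forces in N, time in s.
With the tool pointing down it reaches from about 0.325 to 0.85 m from the base axis. Payload 15.5 kg.
Tool frame: the origin (TCP) lies between the finger pads; the fingertips stand 8 mm ahead of it and the grasp point (between the pads) lies 11 mm behind it; z points along the fingers, y is the direction in which the jaws open and shut (so a half turn about z gives the same grasp; the last joint's range is limited). The gripper opens to 91 mm and grips with 3 to 60 N. Pads are 32 mm wide; open, the fingers measure 118 mm over their backs; the gripper's body (76 mm by 178 mm) begins 60 mm behind the grasp point.
Start: joints at [69.414, 28.281, 77.091, -0, 74.628, -5.472], TCP at [0.163, 0.603, 0.222] pointing down, gripper open.
Joint ranges: [-166.48, 166.48], [-47.26, 123.95], [12.59, 153.08], [-70.14, 250.14], [6.76, 159.57], [-176.63, 176.63]. Speed limits (degrees/s): [108.29, 108.29, 147.25, 172.46, 172.46, 172.46].

INTERFACE

Orientations are given as [roll, pitch, yaw] about the fixed x, y, z axes, in that order (R = Rz(yaw) Ry(pitch) Rx(roll)).
In Python, from bench import observe, capture, camera_info, sign_off gives the robot as it stands. The module is installed in compiled form; this text tells all that it offers.
- The arm moves only by the tool carry_out, never from a script. Its argument "series" is a list of rows, each a list of 7 numbers: the shift along the tool's x, y, z scaled (see below), then the turn, a rotation vector about the tool's x, y, z scaled (see below), then the closure, from -1 (fully open) to 1 (shut). A call has exactly 10 rows; each row is the pose to reach, as a shift and turn from the pose measured when the call began, along the tool's axes at that moment; what a row does not reach only later rows make up. The controller multiplies each number of a shift by 500 mm and each number of a turn by 60 degrees. A row lasts 1/10 s, in which the tool goes at most 50 mm and 8.59 degrees, less where a joint would pass 70% of its speed; a pose out of reach is approached as far as the arm can. A call with a number of a shift or a turn outside -1 to 1 is refused whole. A call with a gripper value outside its range is refused whole. The fingers move at their own pace and stop on an object; the grip force is fixed at half the most. Time passes only in rows, so rows that repeat a pose let the fingers close, or fill a call up. It gives the time, the measured TCP pose, the force and the opening at its end, in the units of the state.
- observe(): the state, without advancing time (a new reading comes with each control period).
- capture(name): name is "side" or "top" or "wrist"; returns the picture (480x640x3 uint8, red, green, blue); there is no depth.
- camera_info(name): a dict with "fovy" (degrees; the focal length in pixels is half the picture's height over the tangent of half this angle, whatever the lens; pixels are square), "cx", "cy" (the principal point, pixels), "k1" (the pictures are not rectified: a ray, as slopes to the right and down, at radius r is drawn at 1 + k1 r^2 times it, then the intrinsics apply), "T" (4x4, takes a point from camera to world coordinates); the wrist camera has in their place "mount" (4x4, takes a point from camera to tool coordinates, whose origin is the TCP and whose axes are the flange's). Camera axes: x right, y down, z forward; pixel columns grow to the right and rows downward; lengths in m; the calibration is good to about 2 mm. A picture is of the moment at which its call begins: read the wrist's pose just before it. camera_info takes no time and is no camera call.
- sign_off(): hands the job in, once; it reports no verdict.
The state is a dict: "time": time; "joints": joint angles; "joint_vel": joint speeds; "joint_torque": joint torques, N m; "tool_pos": TCP position; "tcp_rot": TCP orientation; "wrist_force": force on the tool from outside, world axes, zero at the start; "torque": the same for the moment, N m; "finger_gap": finger opening in m.
Only numpy, scipy, OpenCV 4.12 (cv2) and the standard library are available. Lean on these libraries where they do the work, as an engineer would, in place of code of your own. Each camera call takes 0.05 s, during which the arm holds its last target.

TASK

The four capacitors standing in a row in the frosted shipping tray must go into the four pockets of the dark carrier plate in reverse order, because the carrier is fed in from its other end: the capacitor at the left end of the tray goes into the pocket at the right end of the carrier, the second from the left into the second from the right, and so on (left and right as the robot sees them). Stand each one upright, fully down in its pocket, let go of it, and never tip one over on the way.

Things in the scene. Friction and masses are not known exactly. Their poses are not given: they have to be found in the camera images.
- tray: Frosted white shallow shipping tray, fixed to the bench, 96 x 292 mm, rim 12 mm high, floor 4 mm thick. Origin: centre of its underside, on the bench. Its y axis runs along the row of four cups, +y to the robot's left (its yaw stays within 10 degrees); cup centres at y = +102, +34, -34, -102 mm, x = 0. It may lie nearer to the robot than the carrier or farther away.
- carrier: Dark grey carrier plate with four round pockets in a row, fixed to the bench, 92 x 296 x 12 mm. Origin: centre of its underside, on the bench. Its y axis runs along the row, +y to the robot's left (yaw within 10 degrees); pocket centres at y = +102, +34, -34, -102 mm, x = 0. Each pocket has a pale floor and is 52 mm wide and 8 mm deep, its floor 4 mm above the bench; all are empty at the start.
- can_black (a point): Centre (half-way up) of the black capacitor: a loose upright can 35 mm in diameter and 60 mm tall, about 80 g, black sleeve folded over the edge of a bare silver top. z axis up along the can. It starts upright in the black cup, its foot 4 mm above the bench.
- can_red (a point): Centre (half-way up) of the red capacitor: a loose upright can 35 mm in diameter and 60 mm tall, about 80 g, red sleeve folded over the edge of a bare silver top. z axis up along the can. It starts upright in the red cup, its foot 4 mm above the bench.
- can_blue (a point): Centre (half-way up) of the blue capacitor: a loose upright can 35 mm in diameter and 60 mm tall, about 80 g, blue sleeve folded over the edge of a bare silver top. z axis up along the can. It starts upright in the blue cup, its foot 4 mm above the bench.
- can_yellow (a point): Centre (half-way up) of the yellow capacitor: a loose upright can 35 mm in diameter and 60 mm tall, about 80 g, yellow sleeve folded over the edge of a bare silver top. z axis up along the can. It starts upright in the yellow cup, its foot 4 mm above the bench.
- cup_black: The black ring-shaped cup in the tray, fixed: 58 mm outside, 50 mm inside, 8 mm high, standing on the tray floor, top 12 mm above the bench. Origin: centre of its underside. It marks where the black capacitor stood in the row at the start; it stays where it is.
- cup_red: The red ring-shaped cup in the tray, fixed: 58 mm outside, 50 mm inside, 8 mm high, standing on the tray floor, top 12 mm above the bench. Origin: centre of its underside. It marks where the red capacitor stood in the row at the start; it stays where it is.
- cup_blue: The blue ring-shaped cup in the tray, fixed: 58 mm outside, 50 mm inside, 8 mm high, standing on the tray floor, top 12 mm above the bench. Origin: centre of its underside. It marks where the blue capacitor stood in the row at the start; it stays where it is.
- cup_yellow: The yellow ring-shaped cup in the tray, fixed: 58 mm outside, 50 mm inside, 8 mm high, standing on the tray floor, top 12 mm above the bench. Origin: centre of its underside. It marks where the yellow capacitor stood in the row at the start; it stays where it is.

How it is judged:
By the outcome, as a careful person would: the job done as asked, in the order asked, and still so for the second after the job is handed in, with the robot touching nothing.
It also fails if it takes over 96 s, if anything falls off the work surface, if the arm or the gripper's body presses on something with over 40 N, if the wrist force passes 120 N, or if a joint passes its speed limit or range.

## Working session

There is one attempt and no reset: what is moved stays moved. The work goes in short steps, Python scripts to look and compute and a tool call to move; the robot and the scene stay as the last step left them, time stands still between calls to the robot, and variables do not carry over. Pictures are saved under pics/ and viewed, and the job is handed in when it is done.

Besides the shell and the picture viewer there is one more tool, called after "Call:" as name([rows], argument=value, ...), one row to a line, values as JSON. carry_out: Moves the arm, as the interface text tells. Shifts and turns lie within -1 to 1; 1 stands for 500 mm of shift or 60 degrees of turn. Its arguments: {"type":"object","properties":{"series":{"type":"array"}},"required":["series"]}

```bash
mkdir -p pics
python3 - <<'E'
from bench import *
import cv2
s=observe();print(s)
for n in("top","side","wrist"):
    print(n,camera_info(n))
for n in("top","side"):
    cv2.imwrite(f"pics/{n}0.png",capture(n)[:,:,::-1])
E
```

```text
{'time': 0.0, 'joints': array([ 6.94141889e+01,  2.83158252e+01,  7.71249191e+01,  1.16135955e-03,
        7.46290603e+01, -5.47136496e+00]), 'joint_vel': array([ 0.01883581, -0.00757367,  0.0818648 ,  0.02232207, -0.09665667,
       -0.13392131]), 'joint_torque': array([ 1.44143141e-04, -8.78838229e+01, -3.81853580e+01,  7.06069241e-02,
        5.31857705e-02, -8.91421269e-05]), 'tool_pos': array([0.16282921, 0.60305126, 0.22134113]), 'tcp_rot': array([-1.79930620e+02, -7.77008788e-03,  1.64885241e+02]), 'wrist_force': array([-0.48901884,  0.17971125, -0.72109768]), 'torque': array([ 0.0220324 , -0.05704604,  0.00685065]), 'finger_gap': 0.09111614933448409}
top {'fovy': 42.88881963970583, 'cx': 327.31940107655015, 'cy': 240.80273365858523, 'k1': -0.11599616878461072, 'T': array([[-0.00215008, -0.99914856,  0.04120115,  0.5301723 ],
       [-0.99999175,  0.00200622, -0.00353279, -0.01126212],
       [ 0.00344712, -0.04120841, -0.99914463,  0.80173909],
       [ 0.        ,  0.        ,  0.        ,  1.        ]])}
side {'fovy': 48.19589188262295, 'cx': 319.2247428982337, 'cy': 239.65649023649556, 'k1': -0.016306941627189927, 'T': array([[-9.99616933e-01,  2.76762766e-02,  1.01832750e-04,
         5.45591646e-01],
       [ 1.41489509e-02,  5.14189778e-01, -8.57559723e-01,
         6.14762112e-01],
       [-2.37864215e-02, -8.57229780e-01, -5.14384399e-01,
         4.29157450e-01],
       [ 0.00000000e+00,  0.00000000e+00,  0.00000000e+00,
         1.00000000e+00]])}
wrist {'fovy': 62.559125985875, 'cx': 321.3528319671192, 'cy': 245.50205321817722, 'k1': -0.0546767670713982, 'mount': array([[ 1.27933635e-03, -9.69845947e-01, -2.43715414e-01,
         6.75739942e-02],
       [ 9.99998835e-01,  1.44360539e-03, -4.95413789e-04,
         6.48387093e-04],
       [ 8.32303939e-04, -2.43714496e-01,  9.69846664e-01,
        -1.62791096e-01],
       [ 0.00000000e+00,  0.00000000e+00,  0.00000000e+00,
         1.00000000e+00]])}
```

View pics/top0.png

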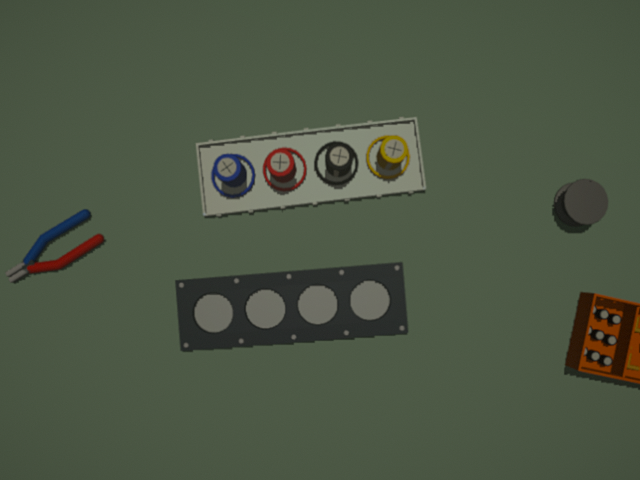

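View pics/side0.png

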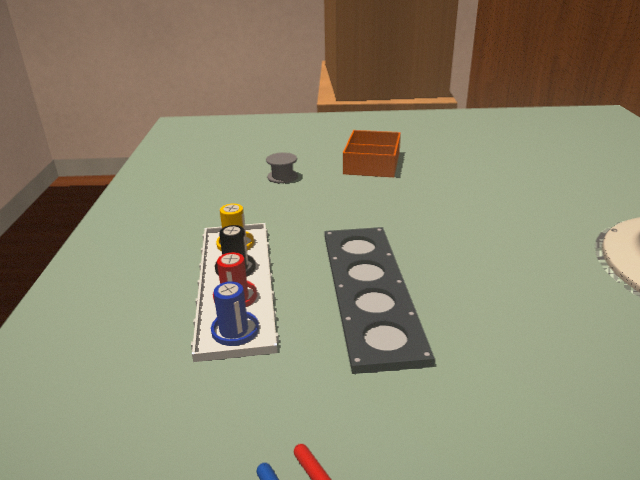

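The top view shows the tray farther away than the carrier. From left to right the cans are blue (228,170), red (282,163), black (340,157) and yellow (394,150), and the pockets are at about (213,313), (265,309), (317,305) and (370,300). Next I'll measure them.

```bash
cat > h.py <<'E'
import numpy as np, cv2
from bench import *
from scipy.spatial.transform import Rotation as Ro
def cam(name,st=None):
    c=camera_info(name); f=240/np.tan(np.radians(c["fovy"]/2))
    K=np.array([[f,0,c["cx"]],[0,f,c["cy"]],[0,0,1]])
    D=np.array([c["k1"],0,0,0,0.])
    if "T" in c: T=c["T"]
    else:
        W=np.eye(4); W[:3,:3]=Ro.from_euler("xyz",st["tcp_rot"],degrees=True).as_matrix(); W[:3,3]=st["tool_pos"]; T=W@c["mount"]
    return K,D,T
def cast(cm,px,z):
    K,D,T=cm
    u=cv2.undistortPoints(np.float64(px).reshape(-1,1,2),K,D).reshape(-1,2)
    d=np.c_[u,np.ones(len(u))]@T[:3,:3].T
    o=T[:3,3]; return o+d*((z-o[2])/d[:,2])[:,None]
def move(tgt,yaw):
    s=observe(); R0=Ro.from_euler("xyz",s["tcp_rot"],degrees=True); R1=Ro.from_euler("xyz",[180,0,yaw],degrees=True)
    print("pos",s["tool_pos"].round(4),"rot",s["tcp_rot"].round(2),"gap",round(s["finger_gap"],4),"t",round(s["time"],2))
    rv=(R0.inv()*R1).as_rotvec(degrees=True)/60
    for t in np.atleast_2d(tgt): print(np.round(t,4),"->",(R0.inv().apply(t-s["tool_pos"])/.5).round(4),rv.round(4))
E
python3 - <<'E'
from h import *
im=cv2.imread("pics/top0.png"); cm=cam("top")
hsv=cv2.cvtColor(im,cv2.COLOR_BGR2HSV); g=im.min(axis=2)
print(im[313,213],im[170,222],im[313,240],im[190,300])
# pockets
roi=np.zeros(g.shape,np.uint8); roi[255:360,170:415]=1
m=((g>100)&(roi>0)).astype(np.uint8)
n,l,st,c=cv2.connectedComponentsWithStats(m)
P=[]
for i in range(1,n):
    if st[i,4]>500: P.append((c[i],st[i]))
P.sort(key=lambda a:a[0][0])
px=np.array([p[0] for p in P]);print(px,[p[1][2:] for p in P])
p=cast(cm,px,.004);print(p.round(4))
# plate outline
m=((im.max(axis=2)<70)&(roi>0)).astype(np.uint8)
cs=max(cv2.findContours(m,0,2)[0],key=cv2.contourArea);r=cv2.minAreaRect(cs);b=cv2.boxPoints(r);bw=cast(cm,b,.012)
print(bw.round(4),bw.mean(0).round(4))
d=p[0]-p[3];print("yaw pockets",np.degrees(np.arctan2(-d[0],d[1])),np.linalg.norm(d))
big=cv2.resize(im[110:225,190:430],None,fx=3.3,fy=3.3,interpolation=cv2.INTER_NEAREST);cv2.imwrite("pics/zoom.png",big)
E
```

```text
[ 97 107 106] [78 90 90] [44 44 42] [122 139 133]
[[317.54620853 302.86848341]
 [365.87301587 296.05114638]] [array([ 37,  36, 844], dtype=int32), array([ 36,  36, 567], dtype=int32)]
[[ 0.4822 -0.0012  0.004 ]
 [ 0.4909 -0.0642  0.004 ]]
[[ 0.5125  0.1847  0.012 ]
 [ 0.5357 -0.111   0.012 ]
 [ 0.441  -0.1182  0.012 ]
 [ 0.4175  0.1769  0.012 ]] [0.4767 0.0331 0.012 ]Traceback (most recent call last):
  File "<stdin>", line 19, in <module>
IndexError: index 3 is out of bounds for axis 0 with size 2
```

Run:
```python
from h import *
im=cv2.imread("pics/top0.png"); cm=cam("top")
g=im.min(axis=2)
roi=np.zeros(g.shape,np.uint8); roi[255:360,170:415]=1
m=((g>70)&(roi>0)).astype(np.uint8)
m=m  
cs,_=cv2.findContours(m,cv2.RETR_LIST,2)
P=[]
for c in cs:
    if 700<cv2.contourArea(c)<3000:
        e=cv2.fitEllipse(c); P.append(e); 
P.sort(key=lambda a:a[0][0])
print(P)
px=np.array([p[0] for p in P]); p=cast(cm,px,.008);print(p.round(4),np.diff(p,axis=0))
d=p[0]-p[-1];print("yaw pockets",np.degrees(np.arctan2(-d[0],d[1])),np.linalg.norm(d), p.mean(0))
big=cv2.resize(im[110:225,190:430],None,fx=3.3,fy=3.3,interpolation=cv2.INTER_CUBIC);cv2.imwrite("pics/zoom.png",big)
```

```text
[((213.28463745117188, 312.6231994628906), (37.120975494384766, 37.706058502197266), 154.75680541992188), ((265.2537841796875, 308.6379089355469), (37.19856262207031, 38.2401008605957), 83.99890899658203), ((317.3795166015625, 304.3118591308594), (37.86150360107422, 38.357112884521484), 74.05342102050781), ((369.3382568359375, 300.0048522949219), (37.73678207397461, 38.41508865356445), 78.23566436767578)]
[[ 0.4697  0.1344  0.008 ]
 [ 0.475   0.0666  0.008 ]
 [ 0.4805 -0.001   0.008 ]
 [ 0.4859 -0.0684  0.008 ]] [[ 0.00527161 -0.06779673  0.        ]
 [ 0.00554375 -0.06763967  0.        ]
 [ 0.00538013 -0.06741237  0.        ]]
yaw pockets 4.56482444528741 0.2034942692969597 [0.47779376 0.03290862 0.008     ]
```

View pics/zoom.png

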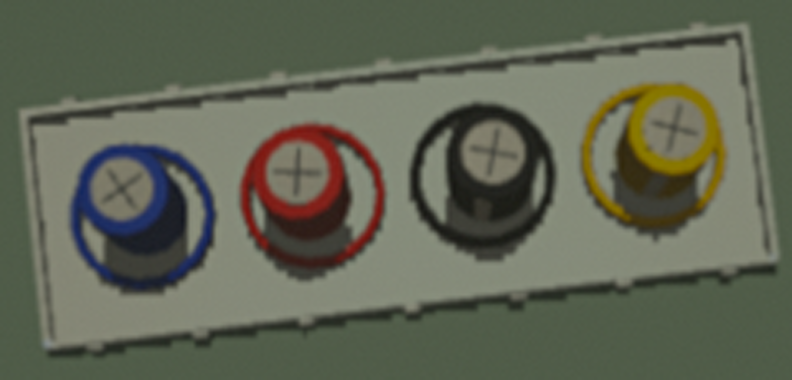

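Zoomed in, the silver tops are clear at about (122,188), (297,172), (494,152) and (673,126). The cans stand slightly off-centre in their cups. I'll refine their positions now.

Run:
```python
from h import *
cm=cam("top"); im=cv2.imread("pics/top0.png")
big=cv2.imread("pics/zoom.png"); hsv=cv2.cvtColor(big,cv2.COLOR_BGR2HSV)
m=((big.min(axis=2)>75)&(hsv[...,1]<70)).astype(np.uint8)
for n,s in zip(["blue","red","black","yellow"],[(122,188),(297,172),(494,152),(673,126)]):
    mm=cv2.morphologyEx(m,cv2.MORPH_CLOSE,np.ones((11,11),np.uint8)) if 0 else m.copy()
    w=np.zeros_like(m); cv2.circle(w,s,33,1,-1)
    cs=max(cv2.findContours(cv2.morphologyEx(mm&w,cv2.MORPH_CLOSE,np.ones((7,7))),0,1)[0],key=cv2.contourArea)
    e=cv2.fitEllipse(cs)
    px=(np.array(e[0])+.5)/3.3-.5+[190,110]
    print(n,np.round(e[0],1),np.round(e[1],1),px.round(2),cast(cm,px,.064).round(4))
```

```text
blue [121.4 188.4] [62.2 63.1] [226.42 166.74] [[0.6513 0.109  0.064 ]]
red [296.8 172.4] [58.  58.8] [279.61 161.88] [[0.6569 0.044  0.064 ]]
black [492.7 151.8] [61.  61.8] [338.95 155.65] [[ 0.6644 -0.0283  0.064 ]]
yellow [673.7 127.7] [56.9 57.6] [393.82 148.34] [[ 0.6735 -0.0953  0.064 ]]
```

Run:
```python
from h import *
move([[.44,.32,.16]],128)
```

```text
pos [0.1629 0.6031 0.2214] rot [-179.94   -0.    164.89] gap 0.0912 t 0.1
[0.44 0.32 0.16] -> [-0.6827 -0.4019  0.1232] [-1.000e-03  3.000e-04  6.148e-01]
```

Call:
carry_out([
  [-0.068,-0.04,0.012,0,0,0.06,-1],
  [-0.137,-0.08,0.025,0,0,0.12,-1],
  [-0.205,-0.12,0.037,0,0,0.18,-1],
  [-0.273,-0.16,0.049,0,0,0.25,-1],
  [-0.341,-0.2,0.062,0,0,0.31,-1],
  [-0.41,-0.24,0.074,0,0,0.37,-1],
  [-0.48,-0.28,0.086,0,0,0.43,-1],
  [-0.55,-0.32,0.1,0,0,0.49,-1],
  [-0.61,-0.36,0.11,0,0,0.55,-1],
  [-0.683,-0.402,0.123,0,0,0.615,-1],
])

```text
time: 1.1
tool_pos: [0.4406, 0.3187, 0.1598]
tcp_rot: [-179.9, 0.0, 127.9]
wrist_force: [0.3, 1.3, 0.3]
finger_gap: 0.0912
```

Run:
```python
from h import *
move([[.6513,.109,.16]],95.5)
```

```text
pos [0.4406 0.3187 0.1598] rot [-1.7993e+02  2.0000e-02  1.2785e+02] gap 0.0912 t 1.1
[0.6513 0.109  0.16  ] -> [-5.898e-01  7.540e-02 -3.000e-04] [-0.0011  0.0007  0.5392]
```

Call:
carry_out([
  [-0.07,0.01,0,0,0,0.07,-1],
  [-0.14,0.02,0,0,0,0.14,-1],
  [-0.21,0.03,0,0,0,0.21,-1],
  [-0.28,0.037,0,0,0,0.28,-1],
  [-0.35,0.045,0,0,0,0.35,-1],
  [-0.42,0.054,0,0,0,0.42,-1],
  [-0.49,0.063,0,0,0,0.49,-1],
  [-0.55,0.07,0,0,0,0.539,-1],
  [-0.59,0.0754,0,0,0,0.539,-1],
  [-0.59,0.0754,0,0,0,0.539,-1],
])

```text
time: 2.1
tool_pos: [0.6528, 0.1069, 0.1593]
tcp_rot: [-180.0, 0.1, 95.4]
wrist_force: [0.8, -0.0, 0.4]
finger_gap: 0.091
```

Run:
```python
from h import *
s=observe(); w=capture("wrist"); cv2.imwrite("pics/w1.png",w[:,:,::-1])
move([[.6513,.109,.03]],95.5)
K,D,T=cam("wrist",s)
for n,p in dict(blue=(.6513,.109,.064),red=(.6569,.044,.064),black=(.6644,-.0283,.064)).items():
    q=np.linalg.inv(T)@np.r_[p,1]; print(n,cv2.projectPoints(q[:3].reshape(1,3),np.zeros(3),np.zeros(3),K,D)[0].ravel())
```

```text
pos [0.6516 0.1081 0.1593] rot [-1.7991e+02  6.0000e-02  9.5430e+01] gap 0.0913 t 2.15
[0.6513 0.109  0.03  ] -> [ 2.200e-03 -1.000e-04  2.585e-01] [-0.0015  0.001  -0.0011]
blue [318.02916072 247.29211889]
red [317.37407641 335.30099428]
black [318.40163961 420.81718357]
```

View pics/w1.png

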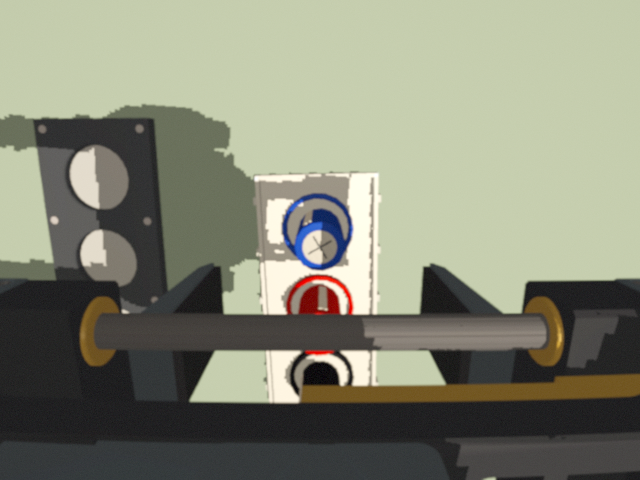

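The blue can's top appears at (319,246) in the wrist view, against a predicted (318,247), so the measurement holds. Next I descend to a TCP height of 0.03 and grip.

Call:
carry_out([
  [0.002,0,0.05,0,0,0,-1],
  [0.002,0,0.1,0,0,0,-1],
  [0.002,0,0.15,0,0,0,-1],
  [0.002,0,0.2,0,0,0,-1],
  [0.002,0,0.24,0,0,0,-1],
  [0.002,0,0.2585,0,0,0,-1],
  [0.002,0,0.2585,0,0,0,-1],
  [0.002,0,0.2585,0,0,0,1],
  [0.002,0,0.2585,0,0,0,1],
  [0.002,0,0.2585,0,0,0,1],
])

```text
time: 3.15
tool_pos: [0.6519, 0.109, 0.031]
tcp_rot: [-180.0, 0.1, 95.4]
wrist_force: [-0.2, 0.1, 0.5]
finger_gap: 0.0699
```

Call:
carry_out([
  [0,0,0,0,0,0,1],
  [0,0,0,0,0,0,1],
  [0,0,0,0,0,0,1],
  [0,0,0,0,0,0,1],
  [0,0,-0.01,0,0,0,1],
  [0,0,-0.04,0,0,0,1],
  [0,0,-0.08,0,0,0,1],
  [0,0,-0.12,0,0,0,1],
  [0,0,-0.16,0,0,0,1],
  [0,0,-0.18,0,0,0,1],
])

```text
time: 4.15
tool_pos: [0.6527, 0.1092, 0.1239]
tcp_rot: [179.8, 0.1, 95.4]
wrist_force: [-0.2, -0.2, -0.8]
finger_gap: 0.0342
```

Run:
```python
from h import *
cv2.imwrite("pics/s1.png",capture("side")[:,:,::-1])
move([[.4859,-.0684,.12],[.4859,-.0684,.03]],94.6)
```

```text
pos [0.6531 0.1093 0.1246] rot [1.7977e+02 6.0000e-02 9.5440e+01] gap 0.0343 t 4.2
[ 0.4859 -0.0684  0.12  ] -> [-0.322  -0.3667  0.0081] [0.0038 0.001  0.014 ]
[ 0.4859 -0.0684  0.03  ] -> [-0.3218 -0.3674  0.1881] [0.0038 0.001  0.014 ]
```

View pics/s1.png

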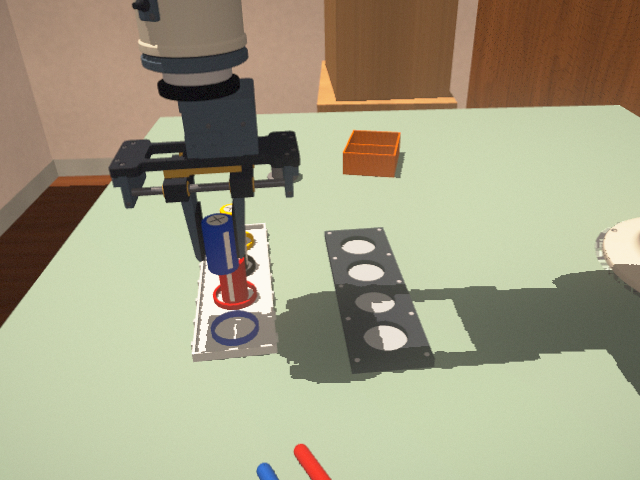

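Blue is held: the gap is 34 mm and its cup at (235,327) is empty. Next is the move to the right-end pocket.

Call:
carry_out([
  [-0.02,-0.022,0,0.004,0,0,1],
  [-0.06,-0.068,0,0.004,0,0.005,1],
  [-0.11,-0.125,0,0.004,0,0.01,1],
  [-0.16,-0.182,0,0.004,0,0.014,1],
  [-0.21,-0.24,0,0.004,0,0.014,1],
  [-0.26,-0.296,0,0.004,0,0.014,1],
  [-0.3,-0.342,0.004,0.004,0,0.014,1],
  [-0.322,-0.3667,0.008,0.004,0,0.014,1],
  [-0.322,-0.3667,0.008,0.004,0,0.014,1],
  [-0.322,-0.3667,0.008,0.004,0,0.014,1],
])

```text
time: 5.2
tool_pos: [0.4862, -0.0684, 0.12]
tcp_rot: [-180.0, 0.1, 94.6]
wrist_force: [1.2, 0.1, -1.7]
finger_gap: 0.0342
```

Run:
```python
from h import *
s=observe(); cv2.imwrite("pics/w2.png",capture("wrist")[:,:,::-1])
cv2.imwrite("pics/s2.png",capture("side")[:,:,::-1])
move([[.4859,-.0684,.032]],94.6)
```

```text
pos [ 0.4867 -0.0679  0.12  ] rot [1.7998e+02 6.0000e-02 9.4630e+01] gap 0.0341 t 5.3
[ 0.4859 -0.0684  0.032 ] -> [-0.0007 -0.0018  0.1761] [0.0003 0.001  0.0006]
```

View pics/w2.png

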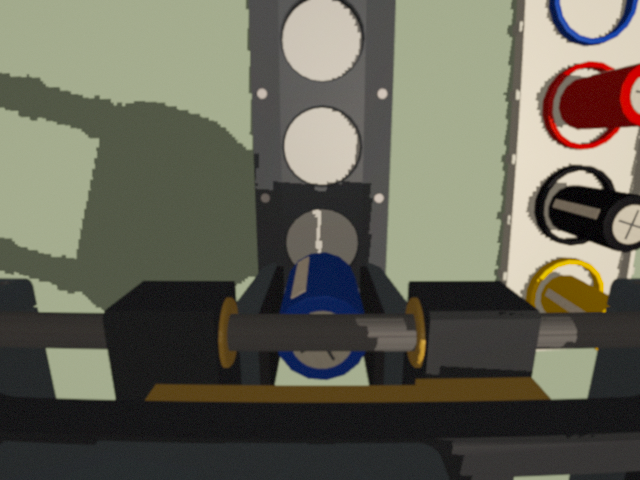

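View pics/s2.png

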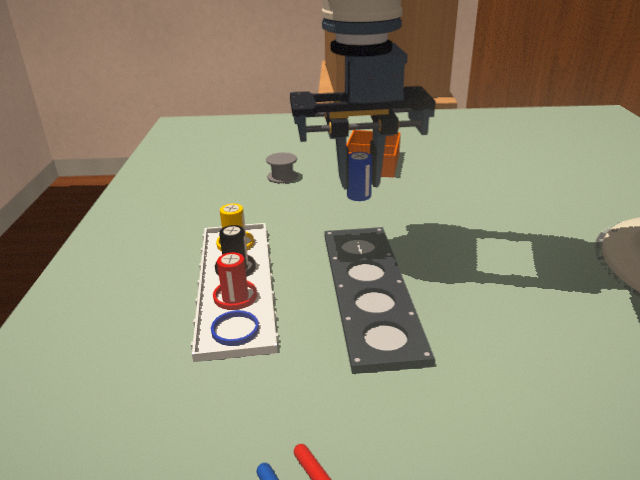

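Both views show blue hanging upright over the right-end pocket, with the can and pocket lined up near column 321 in the wrist view. Next I lower, release and rise.

Call:
carry_out([
  [0,-0.002,0.02,0,0,0,1],
  [0,-0.002,0.06,0,0,0,1],
  [0,-0.002,0.1,0,0,0,1],
  [0,-0.002,0.14,0,0,0,1],
  [0,-0.002,0.165,0,0,0,1],
  [0,-0.002,0.175,0,0,0,1],
  [0,-0.002,0.177,0,0,0,1],
  [0,-0.002,0.177,0,0,0,1],
  [0,-0.002,0.177,0,0,0,1],
  [0,-0.002,0.177,0,0,0,-1],
])

```text
time: 6.3
tool_pos: [0.4861, -0.0679, 0.0315]
tcp_rot: [180.0, 0.1, 94.7]
wrist_force: [0.1, 0.5, -0.2]
finger_gap: 0.0399
```

Call:
carry_out([
  [0,0,0,0,0,0,-1],
  [0,0,0,0,0,0,-1],
  [0,0,0,0,0,0,-1],
  [0,0,0,0,0,0,-1],
  [0,0,-0.02,0,0,0,-1],
  [0,0,-0.06,0,0,0,-1],
  [0,0,-0.1,0,0,0,-1],
  [0,0,-0.15,0,0,0,-1],
  [0,0,-0.2,0,0,0,-1],
  [0,0,-0.2,0,0,0,-1],
])

```text
time: 7.3
tool_pos: [0.4875, -0.0682, 0.1349]
tcp_rot: [179.7, 0.2, 94.7]
wrist_force: [0.3, -0.5, -0.2]
finger_gap: 0.0912
```

Run:
```python
from h import *
cv2.imwrite("pics/s3.png",capture("side")[:,:,::-1])
move([[.6569,.044,.13]],95.6)
```

```text
pos [ 0.4868 -0.068   0.1334] rot [1.7977e+02 1.3000e-01 9.4650e+01] gap 0.0913 t 7.35
[0.6569 0.044  0.13  ] -> [0.1957 0.3571 0.0077] [ 0.0037  0.0022 -0.0158]
```

View pics/s3.png

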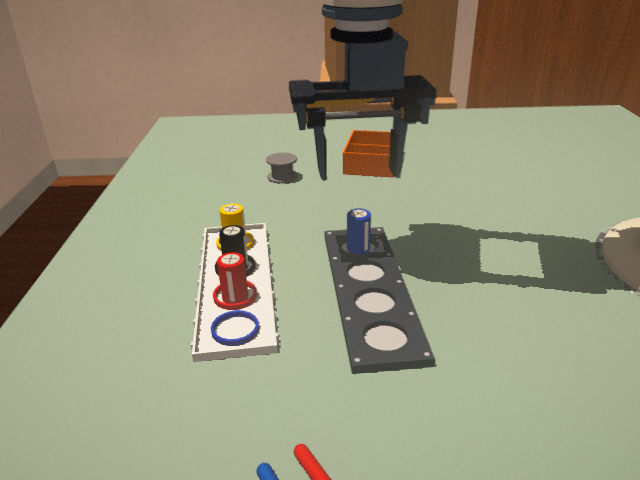

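Blue stands upright in the right-end pocket, at (358,232). Next is red.

Call:
carry_out([
  [0.015,0.027,0,0,0,0,-1],
  [0.04,0.073,0,0.004,0,-0.005,-1],
  [0.07,0.128,0,0.004,0,-0.01,-1],
  [0.1,0.182,0,0.004,0.002,-0.016,-1],
  [0.13,0.237,0,0.004,0.002,-0.016,-1],
  [0.16,0.292,0,0.004,0.002,-0.016,-1],
  [0.185,0.338,0,0.004,0.002,-0.016,-1],
  [0.1957,0.357,0.008,0.004,0.002,-0.016,-1],
  [0.1957,0.357,0.008,0.004,0.002,-0.016,-1],
  [0.1957,0.357,0.008,0.004,0.002,-0.016,-1],
])

```text
time: 8.35
tool_pos: [0.6558, 0.0439, 0.129]
tcp_rot: [-179.9, 0.0, 95.6]
wrist_force: [1.1, 0.5, -0.3]
finger_gap: 0.0911
```

Run:
```python
from h import *
move([[.6569,.044,.03]],95.6)
```

```text
pos [0.6558 0.0439 0.129 ] rot [-1.7988e+02  1.0000e-02  9.5620e+01] gap 0.0911 t 8.35
[0.6569 0.044  0.03  ] -> [1.00e-04 2.60e-03 1.98e-01] [-0.0021  0.0001  0.0003]
```

Call:
carry_out([
  [0,0.002,0.03,0,0,0,-1],
  [0,0.002,0.08,0,0,0,-1],
  [0,0.002,0.13,0,0,0,-1],
  [0,0.002,0.175,0,0,0,-1],
  [0,0.002,0.196,0,0,0,-1],
  [0,0.002,0.196,0,0,0,-1],
  [0,0.002,0.196,0,0,0,1],
  [0,0.002,0.196,0,0,0,1],
  [0,0.002,0.196,0,0,0,1],
  [0,0.002,0.196,0,0,0,1],
])

```text
time: 9.35
tool_pos: [0.657, 0.0439, 0.0317]
tcp_rot: [-179.9, 0.0, 95.6]
wrist_force: [0.0, 0.4, 0.6]
finger_gap: 0.0623
```

Call:
carry_out([
  [0,0,0,0,0,0,1],
  [0,0,0,0,0,0,1],
  [0,0,0,0,0,0,1],
  [0,0,0,0,0,0,1],
  [0,0,-0.01,0,0,0,1],
  [0,0,-0.04,0,0,0,1],
  [0,0,-0.08,0,0,0,1],
  [0,0,-0.12,0,0,0,1],
  [0,0,-0.16,0,0,0,1],
  [0,0,-0.18,0,0,0,1],
])

```text
time: 10.35
tool_pos: [0.658, 0.044, 0.1246]
tcp_rot: [179.9, 0.0, 95.6]
wrist_force: [0.6, -0.3, -0.5]
finger_gap: 0.0344
```

Run:
```python
from h import *
move([[.4805,-.001,.12]],94.6)
```

```text
pos [0.658  0.044  0.1246] rot [1.7989e+02 4.0000e-02 9.5620e+01] gap 0.0344 t 10.35
[ 0.4805 -0.001   0.12  ] -> [-0.0547 -0.362   0.0086] [0.0019 0.0007 0.0171]
```

Call:
carry_out([
  [-0.003,-0.022,0,0,0,0,1],
  [-0.01,-0.07,0,0.002,0,0.005,1],
  [-0.018,-0.12,0,0.002,0,0.01,1],
  [-0.027,-0.18,0,0.002,0,0.017,1],
  [-0.036,-0.24,0,0.002,0,0.017,1],
  [-0.045,-0.296,0.004,0.002,0,0.017,1],
  [-0.052,-0.342,0.008,0.002,0,0.017,1],
  [-0.0547,-0.362,0.008,0.002,0,0.017,1],
  [-0.0547,-0.362,0.008,0.002,0,0.017,1],
  [-0.0547,-0.362,0.008,0.002,0,0.017,1],
])

```text
time: 11.35
tool_pos: [0.4814, -0.001, 0.1204]
tcp_rot: [180.0, 0.0, 94.6]
wrist_force: [1.0, -0.8, -0.7]
finger_gap: 0.0339
```

Run:
```python
from h import *
cv2.imwrite("pics/s4.png",capture("side")[:,:,::-1])
move([[.4805,-.001,.0322]],94.6)
```

```text
pos [ 0.4817 -0.001   0.1204] rot [1.7994e+02 5.0000e-02 9.4600e+01] gap 0.0345 t 11.4
[ 0.4805 -0.001   0.0322] -> [ 0.0003 -0.0026  0.1764] [0.0009 0.0008 0.0001]
```

View pics/s4.png

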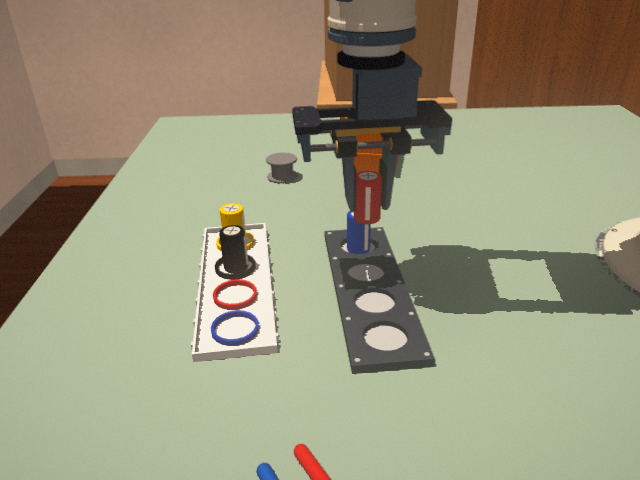

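Red hangs upright at (368,197) above the second pocket from the right, and blue is unmoved. Next I lower it.

Call:
carry_out([
  [0,-0.002,0.02,0,0,0,1],
  [0,-0.002,0.06,0,0,0,1],
  [0,-0.002,0.1,0,0,0,1],
  [0,-0.002,0.14,0,0,0,1],
  [0,-0.002,0.165,0,0,0,1],
  [0,-0.002,0.175,0,0,0,1],
  [0,-0.002,0.1765,0,0,0,1],
  [0,-0.002,0.1765,0,0,0,1],
  [0,-0.002,0.1765,0,0,0,1],
  [0,-0.002,0.1765,0,0,0,-1],
])

```text
time: 12.4
tool_pos: [0.4811, -0.0011, 0.0323]
tcp_rot: [179.9, 0.1, 94.6]
wrist_force: [-0.6, 0.4, 0.5]
finger_gap: 0.0397
```

Call:
carry_out([
  [0,0,0,0,0,0,-1],
  [0,0,0,0,0,0,-1],
  [0,0,0,0,0,0,-1],
  [0,0,0,0,0,0,-1],
  [0,0,-0.02,0,0,0,-1],
  [0,0,-0.06,0,0,0,-1],
  [0,0,-0.1,0,0,0,-1],
  [0,0,-0.15,0,0,0,-1],
  [0,0,-0.2,0,0,0,-1],
  [0,0,-0.2,0,0,0,-1],
])

```text
time: 13.4
tool_pos: [0.4825, -0.0011, 0.1356]
tcp_rot: [179.6, 0.1, 94.6]
wrist_force: [0.3, -0.5, -1.1]
finger_gap: 0.0914
```

Run:
```python
from h import *
cv2.imwrite("pics/s5.png",capture("side")[:,:,::-1])
move([[.6644,-.0283,.13]],95.6)
```

```text
pos [ 0.4818 -0.0011  0.1341] rot [1.7972e+02 1.0000e-01 9.4610e+01] gap 0.0909 t 13.45
[ 0.6644 -0.0283  0.13  ] -> [-0.0836  0.3595  0.0102] [ 0.0047  0.0016 -0.0164]
```

View pics/s5.png

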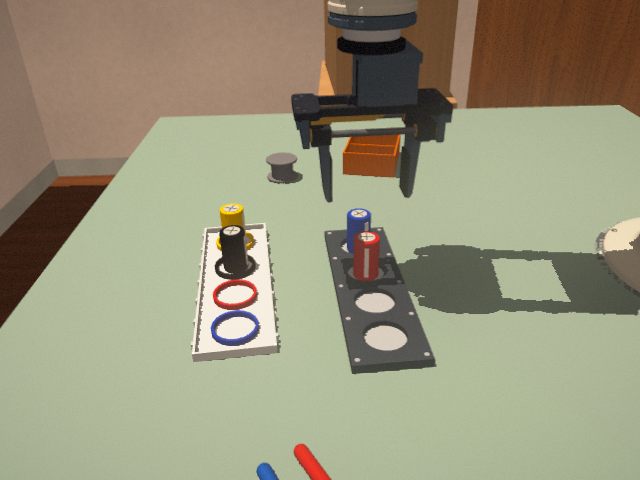

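Red is seated upright at (367,257). Next is black.

Call:
carry_out([
  [-0.006,0.027,0,0,0,0,-1],
  [-0.017,0.073,0,0.004,0,-0.005,-1],
  [-0.03,0.128,0,0.004,0,-0.01,-1],
  [-0.042,0.182,0,0.005,0.002,-0.016,-1],
  [-0.055,0.237,0,0.005,0.002,-0.016,-1],
  [-0.068,0.292,0,0.005,0.002,-0.016,-1],
  [-0.079,0.338,0.01,0.005,0.002,-0.016,-1],
  [-0.0836,0.3595,0.01,0.005,0.002,-0.016,-1],
  [-0.0836,0.3595,0.01,0.005,0.002,-0.016,-1],
  [-0.0836,0.3595,0.01,0.005,0.002,-0.016,-1],
])

```text
time: 14.45
tool_pos: [0.6635, -0.0282, 0.1294]
tcp_rot: [-179.9, -0.0, 95.6]
wrist_force: [0.1, -1.3, -0.4]
finger_gap: 0.0913
```

Run:
```python
from h import *
move([[.6644,-.0283,.031]],95.6)
```

```text
pos [ 0.6635 -0.0282  0.1294] rot [-1.7989e+02 -4.0000e-02  9.5570e+01] gap 0.0913 t 14.45
[ 0.6644 -0.0283  0.031 ] -> [-0.0006  0.0022  0.1968] [-0.0018 -0.0007 -0.0004]
```

Call:
carry_out([
  [0,0.002,0.03,0,0,0,-1],
  [0,0.002,0.08,0,0,0,-1],
  [0,0.002,0.13,0,0,0,-1],
  [0,0.002,0.175,0,0,0,-1],
  [0,0.002,0.197,0,0,0,-1],
  [0,0.002,0.197,0,0,0,-1],
  [0,0.002,0.197,0,0,0,1],
  [0,0.002,0.197,0,0,0,1],
  [0,0.002,0.197,0,0,0,1],
  [0,0.002,0.197,0,0,0,1],
])

```text
time: 15.45
tool_pos: [0.6646, -0.0281, 0.0316]
tcp_rot: [-180.0, -0.0, 95.6]
wrist_force: [0.7, 0.5, 0.4]
finger_gap: 0.0622
```

Call:
carry_out([
  [0,0,0,0,0,0,1],
  [0,0,0,0,0,0,1],
  [0,0,0,0,0,0,1],
  [0,0,0,0,0,0,1],
  [0,0,-0.01,0,0,0,1],
  [0,0,-0.04,0,0,0,1],
  [0,0,-0.08,0,0,0,1],
  [0,0,-0.12,0,0,0,1],
  [0,0,-0.16,0,0,0,1],
  [0,0,-0.18,0,0,0,1],
])

```text
time: 16.45
tool_pos: [0.6656, -0.0282, 0.1245]
tcp_rot: [179.9, 0.0, 95.6]
wrist_force: [-0.1, -0.4, -0.9]
finger_gap: 0.0344
```

Run:
```python
from h import *
move([[.475,.0666,.12]],94.6)
```

```text
pos [ 0.6656 -0.0282  0.1245] rot [1.7988e+02 1.0000e-02 9.5580e+01] gap 0.0344 t 16.45
[0.475  0.0666 0.12  ] -> [ 0.2257 -0.361   0.0082] [0.0021 0.0001 0.0163]
```

Call:
carry_out([
  [0.014,-0.022,0,0,0,0,1],
  [0.044,-0.07,0,0.002,0,0.005,1],
  [0.078,-0.125,0,0.002,0,0.01,1],
  [0.115,-0.184,0,0.002,0,0.016,1],
  [0.15,-0.24,0,0.002,0,0.016,1],
  [0.185,-0.296,0.004,0.002,0,0.016,1],
  [0.214,-0.342,0.008,0.002,0,0.016,1],
  [0.2257,-0.361,0.008,0.002,0,0.016,1],
  [0.2257,-0.361,0.008,0.002,0,0.016,1],
  [0.2257,-0.361,0.008,0.002,0,0.016,1],
])

```text
time: 17.45
tool_pos: [0.4764, 0.0663, 0.1205]
tcp_rot: [179.9, 0.0, 94.6]
wrist_force: [0.4, -0.4, -0.9]
finger_gap: 0.0345
```

Run:
```python
from h import *
cv2.imwrite("pics/s6.png",capture("side")[:,:,::-1])
move([[.475,.0666,.0322]],94.6)
```

```text
pos [0.4766 0.0662 0.1204] rot [1.799e+02 2.000e-02 9.460e+01] gap 0.0347 t 17.5
[0.475  0.0666 0.0322] -> [ 0.0011 -0.0035  0.1764] [0.0016 0.0003 0.    ]
```

View pics/s6.png

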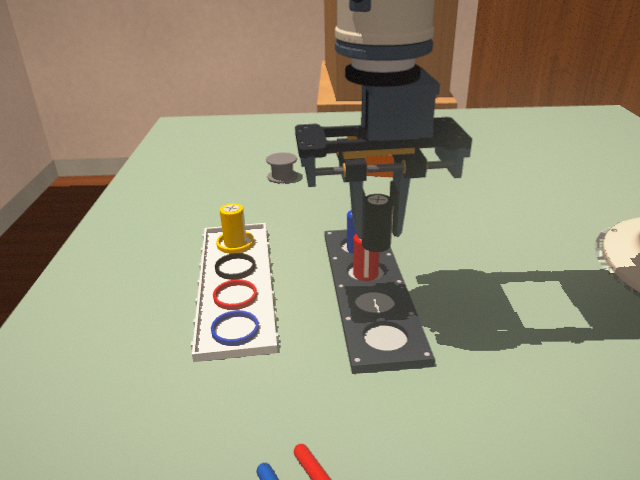

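Black hangs upright at (377,222), above the third pocket. Next I lower it.

Call:
carry_out([
  [0.001,-0.003,0.02,0,0,0,1],
  [0.001,-0.003,0.06,0,0,0,1],
  [0.001,-0.003,0.1,0,0,0,1],
  [0.001,-0.003,0.14,0,0,0,1],
  [0.001,-0.003,0.165,0,0,0,1],
  [0.001,-0.003,0.175,0,0,0,1],
  [0.001,-0.003,0.1765,0,0,0,1],
  [0.001,-0.003,0.1765,0,0,0,1],
  [0.001,-0.003,0.1765,0,0,0,1],
  [0.001,-0.003,0.1765,0,0,0,-1],
])

```text
time: 18.5
tool_pos: [0.4756, 0.0665, 0.0323]
tcp_rot: [179.9, 0.0, 94.6]
wrist_force: [0.1, 0.3, -0.4]
finger_gap: 0.0398
```

Call:
carry_out([
  [0,0,0,0,0,0,-1],
  [0,0,0,0,0,0,-1],
  [0,0,0,0,0,0,-1],
  [0,0,0,0,0,0,-1],
  [0,0,-0.02,0,0,0,-1],
  [0,0,-0.06,0,0,0,-1],
  [0,0,-0.1,0,0,0,-1],
  [0,0,-0.15,0,0,0,-1],
  [0,0,-0.2,0,0,0,-1],
  [0,0,-0.2,0,0,0,-1],
])

```text
time: 19.5
tool_pos: [0.4768, 0.0666, 0.1356]
tcp_rot: [179.6, 0.0, 94.6]
wrist_force: [-0.1, -0.1, -0.5]
finger_gap: 0.091
```

Run:
```python
from h import *
cv2.imwrite("pics/s7.png",capture("side")[:,:,::-1])
move([[.6735,-.0953,.13]],95.6)
```

```text
pos [0.4762 0.0665 0.1342] rot [1.7967e+02 4.0000e-02 9.4600e+01] gap 0.0911 t 19.55
[ 0.6735 -0.0953  0.13  ] -> [-0.3542  0.3673  0.0107] [ 0.0054  0.0006 -0.0167]
```

View pics/s7.png

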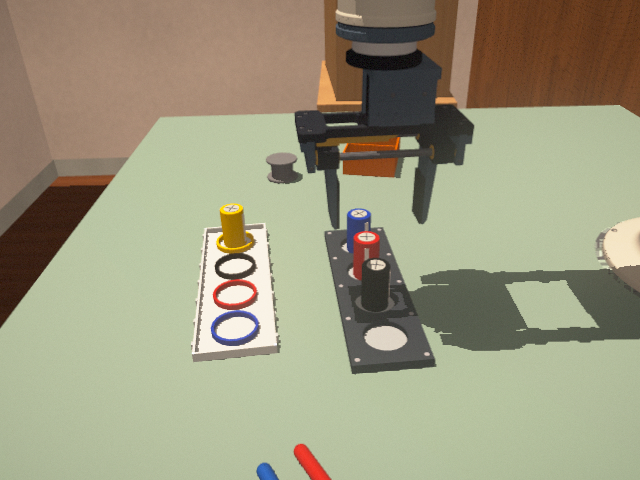

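Black is seated upright at (376,286). Yellow is the last one.

Call:
carry_out([
  [-0.022,0.023,0,0,0,0,-1],
  [-0.07,0.073,0,0.004,0,-0.005,-1],
  [-0.12,0.125,0,0.005,0,-0.01,-1],
  [-0.175,0.182,0,0.005,0,-0.016,-1],
  [-0.23,0.238,0,0.005,0,-0.016,-1],
  [-0.285,0.295,0.005,0.005,0,-0.016,-1],
  [-0.333,0.345,0.01,0.005,0,-0.016,-1],
  [-0.354,0.367,0.01,0.005,0,-0.016,-1],
  [-0.354,0.367,0.01,0.005,0,-0.016,-1],
  [-0.354,0.367,0.01,0.005,0,-0.016,-1],
])

```text
time: 20.55
tool_pos: [0.6728, -0.0954, 0.1293]
tcp_rot: [-179.9, 0.0, 95.5]
wrist_force: [-1.0, 0.1, -0.7]
finger_gap: 0.0913
```

Run:
```python
from h import *
move([[.6735,-.0953,.031]],95.6)
```

```text
pos [ 0.6728 -0.0954  0.1293] rot [-179.94    0.     95.53] gap 0.0913 t 20.55
[ 0.6735 -0.0953  0.031 ] -> [0.0002 0.0017 0.1966] [-0.001   0.0001 -0.0011]
```

Call:
carry_out([
  [0,0.002,0.03,0,0,0,-1],
  [0,0.002,0.08,0,0,0,-1],
  [0,0.002,0.13,0,0,0,-1],
  [0,0.002,0.175,0,0,0,-1],
  [0,0.002,0.197,0,0,0,-1],
  [0,0.002,0.197,0,0,0,-1],
  [0,0.002,0.197,0,0,0,1],
  [0,0.002,0.197,0,0,0,1],
  [0,0.002,0.197,0,0,0,1],
  [0,0.002,0.197,0,0,0,1],
])

```text
time: 21.55
tool_pos: [0.674, -0.0954, 0.0316]
tcp_rot: [-180.0, 0.0, 95.5]
wrist_force: [-1.1, 0.5, 0.4]
finger_gap: 0.0622
```

Call:
carry_out([
  [0,0,0,0,0,0,1],
  [0,0,0,0,0,0,1],
  [0,0,0,0,0,0,1],
  [0,0,0,0,0,0,1],
  [0,0,-0.01,0,0,0,1],
  [0,0,-0.04,0,0,0,1],
  [0,0,-0.08,0,0,0,1],
  [0,0,-0.12,0,0,0,1],
  [0,0,-0.16,0,0,0,1],
  [0,0,-0.18,0,0,0,1],
])

```text
time: 22.55
tool_pos: [0.675, -0.0956, 0.1245]
tcp_rot: [179.8, 0.1, 95.5]
wrist_force: [-0.2, -0.0, -0.8]
finger_gap: 0.0348
```

Run:
```python
from h import *
move([[.4697,.1344,.12]],94.6)
```

```text
pos [ 0.675  -0.0956  0.1245] rot [1.7983e+02 8.0000e-02 9.5530e+01] gap 0.0348 t 22.55
[0.4697 0.1344 0.12  ] -> [ 0.4975 -0.3643  0.0073] [0.0028 0.0013 0.0155]
```

Call:
carry_out([
  [0.025,-0.018,0,0,0,0,1],
  [0.08,-0.058,0,0.003,0,0.005,1],
  [0.15,-0.11,0,0.003,0,0.01,1],
  [0.22,-0.161,0,0.003,0,0.015,1],
  [0.29,-0.212,0,0.003,0,0.015,1],
  [0.36,-0.264,0,0.003,0,0.015,1],
  [0.43,-0.315,0.004,0.003,0,0.015,1],
  [0.475,-0.348,0.007,0.003,0,0.015,1],
  [0.4975,-0.3643,0.007,0.003,0,0.015,1],
  [0.4975,-0.3643,0.007,0.003,0,0.015,1],
])

```text
time: 23.55
tool_pos: [0.4689, 0.1353, 0.1205]
tcp_rot: [-180.0, 0.1, 94.7]
wrist_force: [0.3, -0.9, -0.8]
finger_gap: 0.0345
```

Run:
```python
from h import *
cv2.imwrite("pics/s8.png",capture("side")[:,:,::-1])
move([[.4697,.1344,.0322]],94.6)
```

```text
pos [0.47   0.1346 0.1205] rot [1.7997e+02 8.0000e-02 9.4700e+01] gap 0.0347 t 23.6
[0.4697 0.1344 0.0322] -> [-1.000e-04 -8.000e-04  1.766e-01] [0.0005 0.0014 0.0016]
```

View pics/s8.png

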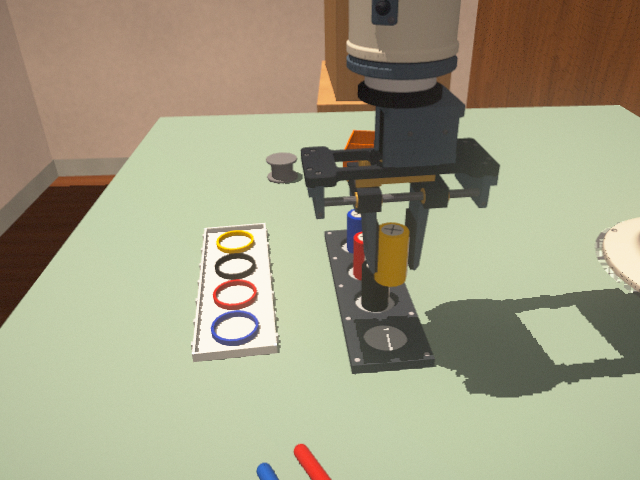

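Yellow hangs upright at (393,254), above the left-end pocket. I'll lower it now, then release and rise higher so the final check is clear.

Call:
carry_out([
  [0,-0.001,0.02,0,0,0,1],
  [0,-0.001,0.06,0,0,0,1],
  [0,-0.001,0.1,0,0,0,1],
  [0,-0.001,0.14,0,0,0,1],
  [0,-0.001,0.165,0,0,0,1],
  [0,-0.001,0.175,0,0,0,1],
  [0,-0.001,0.1765,0,0,0,1],
  [0,-0.001,0.1765,0,0,0,1],
  [0,-0.001,0.1765,0,0,0,1],
  [0,-0.001,0.1765,0,0,0,-1],
])

```text
time: 24.6
tool_pos: [0.47, 0.1343, 0.0325]
tcp_rot: [179.9, 0.1, 94.7]
wrist_force: [-0.2, -0.2, 0.2]
finger_gap: 0.0397
```

Call:
carry_out([
  [0,0,0,0,0,0,-1],
  [0,0,0,0,0,0,-1],
  [0,0,0,0,0,0,-1],
  [0,0,0,0,0,0,-1],
  [0,0,-0.02,0,0,0,-1],
  [0,0,-0.06,0,0,0,-1],
  [0,0,-0.1,0,0,0,-1],
  [0,0,-0.15,0,0,0,-1],
  [0,0,-0.2,0,0,0,-1],
  [0,0,-0.25,0,0,0,-1],
])

```text
time: 25.6
tool_pos: [0.4696, 0.1345, 0.1593]
tcp_rot: [179.9, 0.1, 94.7]
wrist_force: [0.9, -0.5, 0.2]
finger_gap: 0.0916
```

Call:
carry_out([
  [0.06,0,0,0,0,0,-1],
  [0.12,0,0,0,0,0,-1],
  [0.18,0,0,0,0,0,-1],
  [0.24,0,0,0,0,0,-1],
  [0.3,0,0,0,0,0,-1],
  [0.36,0,0,0,0,0,-1],
  [0.42,0,0,0,0,0,-1],
  [0.46,0,0,0,0,0,-1],
  [0.48,0,0,0,0,0,-1],
  [0.48,0,0,0,0,0,-1],
])

```text
time: 26.6
tool_pos: [0.4498, 0.3743, 0.1593]
tcp_rot: [179.9, 0.1, 94.8]
wrist_force: [0.1, 0.1, 0.5]
finger_gap: 0.0914
```

Run:
```python
from h import *
a=capture("side")[:,:,::-1];b=capture("top")[:,:,::-1]
cv2.imwrite("pics/s9.png",a);cv2.imwrite("pics/t9.png",b)
print(observe()["time"],observe()["tool_pos"])
z=cv2.resize(b[240:370,160:430],None,fx=2.9,fy=2.9,interpolation=cv2.INTER_CUBIC);cv2.imwrite("pics/z9.png",z)
# expected top-centres of the cans if upright at pocket centres
K,D,T=cam("top")
for p in [(.4697,.1344,.064),(.475,.0666,.064),(.4805,-.001,.064),(.4859,-.0684,.064)]:
    q=(np.linalg.inv(T)@np.r_[p,1])[:3]; u=cv2.projectPoints(q.reshape(1,3),np.zeros(3),np.zeros(3),K,D)[0].ravel(); print(((u-[160,240])*2.9).round(1))
```

```text
26.7 [0.44992112 0.37289151 0.15909692]
[130.1 220.8]
[292.1 208.4]
[454.7 195. ]
[616.7 181.5]
```

View pics/s9.png

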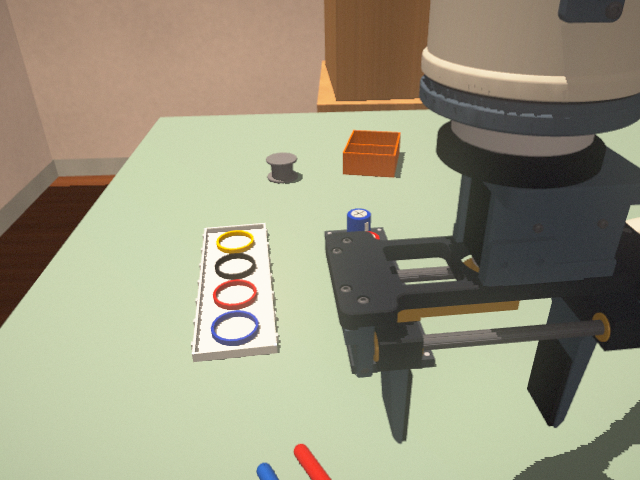

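View pics/z9.png

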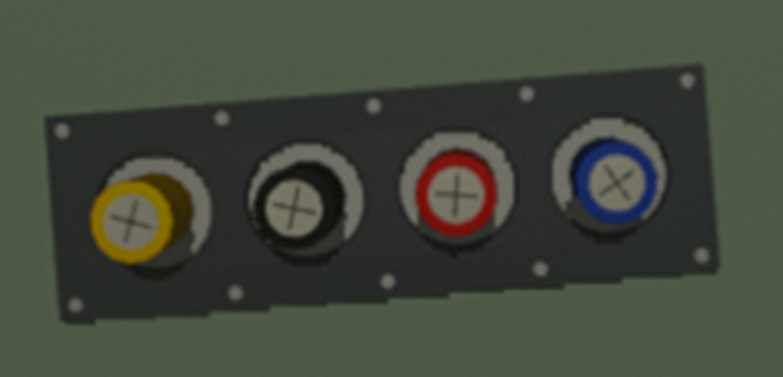

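In the top view, all four silver tops are within about 2 zoomed pixels of the positions predicted for cans seated upright in the pockets. The tops are at about (132,222), (294,208), (456,195) and (617,183), and each pale pocket floor shows around its can. In the side view the gripper hides most of the carrier, but it is clear of everything.

```bash
python3 -c "
from bench import *
print(sign_off())"
```

```text
the job is handed in; nothing more can be done
None
```

All four capacitors are in the carrier in reverse order, and the job is handed in at about 27 s of the 96 s allowed. From left to right the tray held blue, red, black, yellow; the carrier now holds yellow, black, red, blue.

- **Final top view:** all four cans stand upright. Their tops are within about 1 mm of where they should be if fully seated.
- **Side views:** blue, red and black were each confirmed standing right after release. The last side picture had the carrier mostly hidden behind the parked gripper, so yellow's seating rests on the top view alone.
- **Forces and gripper:** wrist forces stayed under about 2 N at every reading. The gripper ended open and clear of everything.

No check failed or disagreed.

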